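Find the slack bag clip on the packing-room rack

TASK

One of the three bag clips parked on the steel rack has lost its spring. Find it by tugging the batch cards lightly, straight out from the clips: a good clip holds its card and must keep it where it is, the weak one lets it slide. Draw the card out of the weak clip and lay it flat in the grey tray, then lift the weak clip off the rack and put it in the red tub, leaving the good clips parked with their cards and the other things on the table undisturbed.

Things in the scene. Friction and masses are not known exactly. Their poses are not given: they have to be found in the camera images.
- rack: steel clip rack fixed to the table, base 125 x 300; origin on the table midway along it, under the back face of its front plate. x from card side to handle side, y along it, z up. Front plate x -4 to 0, 56 high; rear plate x 31 to 34, 42 high; slots 26 wide, open at the top, floor 30 above the table, at y = -95, 0, 95; which clip is in which varies. Clips lie level in them and lift straight up.
- rack_stop (a point): point in the middle slot, on the back face of the front plate, 44 above the table. A clip pulled by its card first slides 1 to 5 mm towards -x (free play, under 2 N), until its spring barrel (46 wide) stops against this face. Then a good clip holds its card to 7 N or more, while the weak one lets it slide at about 2 to 3.5 N; the clips look alike.
- clip_a_handle (a point): bag clip a in a rack slot: steel, blue jaws and handles, 127 long, 115 g. This point: middle of its two handles, half-way up, 44 above the table when parked. x from jaws to handle ends, z up. Handles 22 wide (y), from 13 before to 32 behind this point; a pinch across y does not open the jaws. Underside 14 below; the handles rise to 41 above the underside at their ends. Jaws' front edge at x = -95, 44 wide; the upper one is clip_a_jaw.
- clip_b_handle (a point): bag clip b in a rack slot: steel, blue jaws and handles, 127 long, 115 g. This point: middle of its two handles, half-way up, 44 above the table when parked. x from jaws to handle ends, z up. Handles 22 wide (y), from 13 before to 32 behind this point; a pinch across y does not open the jaws. Underside 14 below; the handles rise to 41 above the underside at their ends. Jaws' front edge at x = -95, 44 wide; the upper one is clip_b_jaw.
- clip_c_handle (a point): bag clip c in a rack slot: steel, blue jaws and handles, 127 long, 115 g. This point: middle of its two handles, half-way up, 44 above the table when parked. x from jaws to handle ends, z up. Handles 22 wide (y), from 13 before to 32 behind this point; a pinch across y does not open the jaws. Underside 14 below; the handles rise to 41 above the underside at their ends. Jaws' front edge at x = -95, 44 wide; the upper one is clip_c_jaw.
- card_a_mid (a point): rigid yellow batch card, 80 x 40 x 4, 18 g, held level in the jaws of clip_a; its centre. x along the card towards the clip, z up. At the start the inner 20 mm is in the jaws (centre at x = -115 from the clip's handle point, same height), the front 60 free. Grip across its 40 width about 10 before (-x) the centre. It slides out along -x; free after 20 of travel from the clip.
- card_b_mid (a point): rigid yellow batch card, 80 x 40 x 4, 18 g, held level in the jaws of clip_b; its centre. x along the card towards the clip, z up. At the start the inner 20 mm is in the jaws (centre at x = -115 from the clip's handle point, same height), the front 60 free. Grip across its 40 width about 10 before (-x) the centre. It slides out along -x; free after 20 of travel from the clip.
- card_c_mid (a point): rigid yellow batch card, 80 x 40 x 4, 18 g, held level in the jaws of clip_c; its centre. x along the card towards the clip, z up. At the start the inner 20 mm is in the jaws (centre at x = -115 from the clip's handle point, same height), the front 60 free. Grip across its 40 width about 10 before (-x) the centre. It slides out along -x; free after 20 of travel from the clip.
- tray: shallow grey open card tray fixed to the table, 200 (x) x 150 (y) x 22 high, wall 4, floor 4 thick; origin under its centre. It stands left or right of the rack.
- tub: red open reject tub fixed to the table, 210 (x) x 150 (y) x 65 high, wall 4, floor 4 thick; origin under its centre. It stands on the side of the rack opposite to the tray.
- jar: bystander: glass jar with clip-top lid, 96 across, 140 high, behind and to the left of the rack; origin under its centre
- tamper: bystander: wooden kraut tamper standing upright, 64 across, 180 high, behind and to the right of the rack; origin under its centre
- jar_lid: bystander: green glass jar lid, 86 across, 12 high, lying between robot and rack; origin under its centre
- weight: bystander: white ceramic fermenting weight, 80 across, 24 high, lying between robot and rack; origin under its centre
- spare_card: bystander: a loose spare yellow card, 80 x 40 x 4, lying on the table between robot and rack; origin under its centre
Not all that is in view belongs to the job. What is shaped like the part that bears card_a_mid but green is not meant.

How it is judged:
By the outcome, as a careful person would: the job done as asked, in the order asked, and still so for the second after the job is handed in, with the robot touching nothing.
It also fails if it takes over 72 s, if anything falls off the work surface, if the arm or the gripper's body presses on something with over 40 N, if the wrist force passes 120 N, or if a joint passes its speed limit or range.

ROBOT

A 7-joint arm with a two-finger parallel gripper is mounted at the origin on the work surface. World frame = base frame: x ahead of the robot, y to its left, z up, the work surface at z = 0. Lengths are in mm, angles in rad, forces in N, time in s.
With the tool pointing down it reaches from about 400 to 875 mm from the base axis. Payload 19.3 kg.
Tool frame: the origin (TCP) lies midway between the tips of the shut fingers; the grasp point (between the pads) lies 19 mm behind it (manip.grip_depth is the distance from the TCP to the grasp point, in mm); z points along the fingers, y is the direction in which the jaws open and shut (so a half turn about z gives the same grasp; the last joint's range is limited). The gripper opens to 85 mm and grips with 20 to 120 N. Pads are 22 mm wide; open, the fingers measure 114 mm over their backs; the gripper's body (76 mm by 85 mm) begins 54 mm behind the grasp point. The pads swing forward as they close: fully open they stand 13 mm farther back than shut.
Start: joints at [-1.362, 0.521, -0.036, 1.599, 0.021, 1.021, -0.113], TCP at [172.021, 600.852, 231.291] pointing down, gripper open.
Joint ranges: [-2.91, 2.91], [-0.3, 2.13], [-1.5, 1.42], [0.17, 2.43], [-1.26, 4.41], [0.16, 1.93], [-2.52, 2.52]. Speed limits (rad/s): [1.89, 1.89, 2.39, 2.39, 3.01, 3.01, 3.01].

INTERFACE

Orientations are given as a 3x3 rotation matrix whose columns are the frame's x, y, z axes.
In Python, from bench import manip gives the robot as it stands.
- The arm moves only by the tool arm_command, never from a script. Its argument "targets" is a list of rows, each a list of 7 numbers: the shift along the tool's x, y, z in cm, then the turn, a rotation vector about the tool's x, y, z in rad, then the closure, from 0 (fully open) to 1 (shut). A call has 1 to 10 rows; each row is the pose to reach, as a shift and turn from the pose measured when the call began, along the tool's axes at that moment; what a row does not reach only later rows make up. A row lasts 1/10 s, in which the tool goes at most 50 mm and 8.59 degrees, less where a joint would pass 70% of its speed; a pose out of reach is approached as far as the arm can. A call with a gripper value outside its range is refused whole. The fingers move at their own pace and stop on an object; "newtons" is the grip in N (left out, the last holds). Time passes only in rows, so rows that repeat a pose let the fingers close. It gives the time, the measured TCP pose, the force and the opening at its end, in the units of the state.
- manip.read_state(): the state, without advancing time (a new reading comes with each control period).
- manip.snapshot(name): name is "side" or "top" or "wrist"; returns a dict with "img" (400x640x3 uint8, red, green, blue), "vfov" (degrees; the focal length in pixels is half the picture's height over the tangent of half this angle, whatever the lens; pixels are square), "cx", "cy" (the principal point, pixels), "distortion" ([k1, k2, p1, p2, k3] as OpenCV has them; the pictures are not rectified), "pose" (4x4, takes a point from camera to world coordinates); the wrist camera has in their place "T_tool_cam" (4x4, takes a point from camera to tool coordinates, whose origin is the TCP and whose axes are the flange's). Camera axes: x right, y down, z forward; pixel columns grow to the right and rows downward; lengths in mm; the calibration is good to about 2 mm. A picture is of the moment at which its call begins: read the wrist's pose just before it. There is no depth.
- manip.hand_in(): hands the job in, once; it reports no verdict.
The state is a dict: "t": time; "q": joint angles; "joint_velocities": joint speeds; "tau": joint torques, N m; "position": TCP position; "tool_rot": TCP orientation; "ft_force": force on the tool from outside, world axes, zero at the start; "wrist_torque": the same for the moment, N m; "finger_gap": opening from 0.0 (shut) to 1.0 (fully open).
Only numpy, scipy, OpenCV 4.12 (cv2) and the standard library are available. Lean on these libraries where they do the work, as an engineer would, in place of code of your own. Each camera call takes 0.05 s, during which the arm holds its last target. There are 200 camera calls.

## Working session

There is one attempt and no reset: what is moved stays moved. The work goes in short steps, Python scripts to look and compute and a tool call to move; the robot and the scene stay as the last step left them, time stands still between calls to the robot, and variables do not carry over. Pictures are saved under pics/ and viewed, about 8 in all and at most 12, crops included, and the job is handed in when it is done.

Besides the shell and the picture viewer there is one more tool, called after "Emit:" by a JSON object that holds its "method" and its "body", one argument or row to a line. arm_command: Moves the arm, as the interface text tells. Its arguments: {"type":"object","properties":{"targets":{"type":"array"},"newtons":{"type":"number"}},"required":["targets"]}

```bash
mkdir -p pics; ls
python3 - <<'E'
from bench import manip
import cv2,numpy as np,pickle
s=manip.read_state();print({k:np.round(v,3).tolist() for k,v in s.items()})
out={}
for n in ("top","side"):
    d=manip.snapshot(n);out[n]=d
    print(n,{k:np.round(v,3).tolist() for k,v in d.items() if k!='img'})
    cv2.imwrite(f"pics/{n}0.png",cv2.cvtColor(d['img'],cv2.COLOR_RGB2BGR))
pickle.dump(out,open('v0.pkl','wb'))
E
```

```text
pics
{'t': 0.0, 'q': [-1.362, 0.522, -0.036, 1.6, 0.021, 1.021, -0.113], 'joint_velocities': [0.001, 0.0, 0.0, -0.0, -0.0, -0.002, 0.0], 'tau': [0.0, -92.713, 1.98, -36.991, 0.018, 0.009, 0.0], 'position': [171.91, 600.554, 230.725], 'tool_rot': [[-0.961, 0.275, -0.0], [0.275, 0.961, -0.001], [-0.0, -0.001, -1.0]], 'ft_force': [-0.002, 0.768, 0.173], 'wrist_torque': [-0.002, 0.012, -0.006], 'finger_gap': 1.001}
top {'vfov': 53.583, 'cx': 321.911, 'cy': 199.474, 'distortion': [-0.096, 0.0, 0.0, 0.0, 0.0], 'pose': [[-0.014, -0.993, 0.121, 501.869], [-1.0, 0.011, -0.025, 14.881], [0.024, -0.122, -0.992, 974.049], [0.0, 0.0, 0.0, 1.0]]}
side {'vfov': 52.912, 'cx': 314.472, 'cy': 201.853, 'distortion': [-0.094, 0.0, 0.0, 0.0, 0.0], 'pose': [[-0.92, -0.265, 0.29, 356.955], [-0.393, 0.627, -0.673, 595.572], [-0.003, -0.733, -0.681, 663.659], [0.0, 0.0, 0.0, 1.0]]}
```

View pics/top0.png

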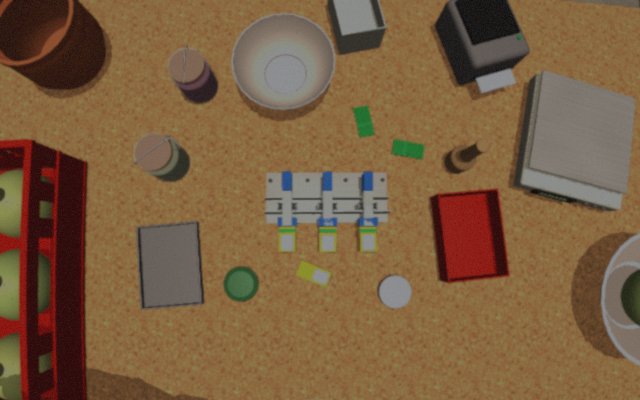

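View pics/side0.png

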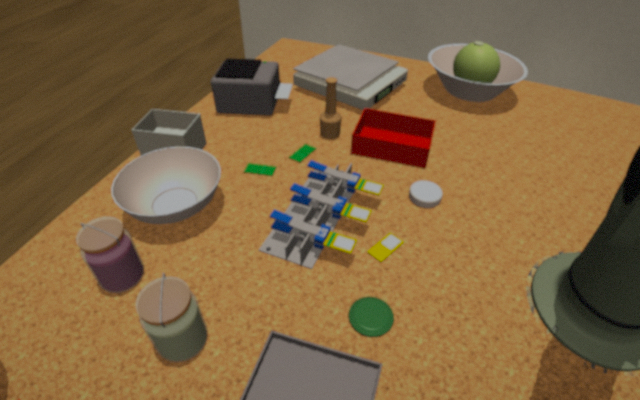

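The top view shows the rack at about (327,197), with three clips: blue handles at (287,181), (327,181) and (368,181), and yellow cards at about (287,240), (328,240) and (368,240). The tray is at (170,265), the tub at (470,235), the lid at (241,284), the weight at (395,292) and the spare card at (314,273). The side view agrees.

```bash
cat > h.py <<'E'
import cv2,numpy as np,pickle
from bench import manip
def K(d):
    h=d['img'].shape[0];f=h/2/np.tan(np.radians(d['vfov'])/2)
    return np.array([[f,0,d['cx']],[0,f,d['cy']],[0,0,1.]])
def ray(d,uv,T=None):
    T=np.array(d['pose']) if T is None else T
    p=cv2.undistortPoints(np.array(uv,float).reshape(-1,1,2),K(d),np.array(d['distortion'],float))[:,0]
    return T[:3,3],np.c_[p,np.ones(len(p))]@T[:3,:3].T
def onz(d,uv,z,T=None):
    c,r=ray(d,uv,T);return (c+r*((z-c[2])/r[:,2])[:,None])[:,:2]
def wristT(s,d):
    W=np.eye(4);W[:3,:3]=s['tool_rot'];W[:3,3]=s['position'];return W@np.array(d['T_tool_cam'])
def mask(img,h0,h1,s0,v0):
    H=cv2.cvtColor(img,cv2.COLOR_RGB2HSV)
    m=cv2.inRange(H,(h0,s0,v0),(h1,255,255));return m
def blobs(m,amin=30):
    n,l,st,c=cv2.connectedComponentsWithStats(m)
    return [(i,st[i],c[i],l==i) for i in range(1,n) if st[i][4]>=amin]
E
python3 - <<'E'
from h import *
v=pickle.load(open('v0.pkl','rb'));d=v['top'];im=d['img']
def rep(nm,m,z,amin=40):
    for i,st,c,l in blobs(m,amin):
        ys,xs=np.nonzero(l);P=onz(d,np.c_[xs,ys],z).astype(np.float32)
        r=cv2.minAreaRect(P)
        print(nm,'px',np.round(c),'area',st[4],'rect c',np.round(r[0],1),'size',np.round(r[1],1),'ang',round(r[2],1))
rep('yellow',mask(im,24,33,150,110),46,25)
rep('blue',mask(im,100,125,120,60),70,25)
rep('red',mask(im,0,4,180,60)|mask(im,175,180,180,60),65,800)
rep('green',mask(im,45,85,100,40),10)
c=im[150:300,130:520];cv2.imwrite('pics/top0z.png',cv2.cvtColor(cv2.resize(c,None,fx=2,fy=2,interpolation=cv2.INTER_CUBIC),cv2.COLOR_RGB2BGR))
for nm,pts,z in [('tray',[(138,227),(198,223),(203,303),(143,307)],22),('tub',[(432,195),(498,190),(508,275),(442,280)],65),('rackbase',[(266,173),(387,173),(388,222),(265,222)],3),('lid',[(241,284)],12),('weight',[(395,292)],24),('tamper',[(478,147)],180),('jar',[(155,152)],140)]:
    P=onz(d,pts,z);print(nm,np.round(P).tolist(),np.round(P.mean(0)))
E
```

```text
yellow px [286. 240.] area 71 rect c [516.6  75.4] size [39.7 41.8] ang 89.6
yellow px [323. 239.] area 46 rect c [515.4 -19.1] size [37.5 41.9] ang 89.3
yellow px [368. 240.] area 61 rect c [ 514.  -115.2] size [37.8 42.3] ang 88.7
yellow px [308. 271.] area 307 rect c [443.   13.9] size [77.  38.6] ang 67.0
blue px [287. 181.] area 144 rect c [657.6  72.4] size [18.6 39.8] ang 89.4
blue px [327. 181.] area 156 rect c [656.7 -20.3] size [18.6 40. ] ang 89.2
blue px [367. 181.] area 161 rect c [ 655.9 -112.1] size [21.  40.5] ang 88.3
blue px [294. 221.] area 27 rect c [563.7  57.7] size [ 6.8 13.7] ang 89.7
blue px [321. 222.] area 40 rect c [561.8  -6.3] size [11.4 16. ] ang 89.3
blue px [334. 221.] area 36 rect c [563.6 -32.9] size [18.4 14.6] ang 55.5
blue px [361. 221.] area 33 rect c [560.6 -96.8] size [ 9.2 16.1] ang 88.6
blue px [373. 220.] area 39 rect c [ 561.5 -121.2] size [20.8 13.8] ang 89.2
red px [ 20. 259.] area 2822 rect c [459.8 728.6] size [626.3  91.6] ang 3.9
red px [ 51. 278.] area 2173 rect c [445.2 642.4] size [586.9  51.1] ang 1.6
red px [ 82. 279.] area 827 
[... 292 characters left out ...]
x [286. 230.] area 48 rect c [546.1  77.6] size [36.4  4.9] ang 89.4
green px [327. 230.] area 55 rect c [543.7 -20.8] size [38.9  7.3] ang 89.3
green px [368. 230.] area 49 rect c [ 543.6 -120.9] size [39.3  4.9] ang 89.2
green px [241. 284.] area 327 rect c [418.3 188.2] size [79.8 77.5] ang 45.4
tray [[556.0, 439.0], [564.0, 290.0], [375.0, 276.0], [365.0, 421.0]] [465. 356.]
tub [[621.0, -267.0], [631.0, -430.0], [430.0, -442.0], [423.0, -282.0]] [ 526. -355.]
rackbase [[689.0, 129.0], [686.0, -174.0], [563.0, -172.0], [567.0, 131.0]] [626. -22.]
lid [[418.0, 187.0]] [418. 187.]
weight [[394.0, -180.0]] [ 394. -180.]
tamper [[707.0, -336.0]] [ 707. -336.]
jar [[712.0, 355.0]] [712. 355.]
```

View pics/top0z.png

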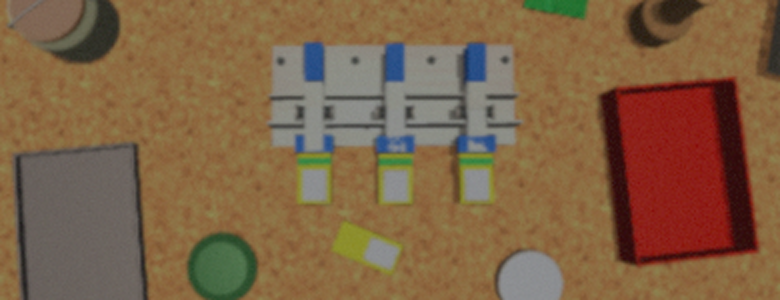

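Emit:
{"method": "arm_command", "body": {
  "targets": [
    [-48.5,-40.7,2,0,0,-0.265,0],
    [-48.5,-40.7,2,0,0,-0.265,0],
    [-48.5,-40.7,2,0,0,-0.265,0],
    [-48.5,-40.7,2,0,0,-0.265,0],
    [-48.5,-40.7,2,0,0,-0.265,0],
    [-48.5,-40.7,2,0,0,-0.265,0],
    [-48.5,-40.7,2,0,0,-0.265,0],
    [-48.5,-40.7,2,0,0,-0.265,0],
    [-48.5,-40.7,2,0,0,-0.265,0],
    [-48.5,-40.7,2,0,0,-0.265,0]
  ],
  "newtons": 40
}}

```text
t: 1.1
position: [452.2, 184.7, 215.4]
tool_rot: [[-1.0, 0.014, -0.0], [0.014, 1.0, -0.001], [0.0, -0.001, -1.0]]
ft_force: [1.5, 0.8, -0.2]
finger_gap: 0.997
```

Emit:
{"method": "arm_command", "body": {
  "targets": [
    [-7.3,-10.9,1.5,0,0,0,0],
    [-7.3,-10.9,1.5,0,0,0,0],
    [-7.3,-10.9,1.5,0,0,0,0],
    [-7.3,-10.9,1.5,0,0,0,0],
    [-7.3,-10.9,1.5,0,0,0,0]
  ]
}}

```text
t: 1.6
position: [523.6, 74.1, 200.1]
tool_rot: [[-1.0, 0.015, -0.001], [0.015, 1.0, -0.001], [0.001, -0.001, -1.0]]
ft_force: [-0.2, 0.1, 0.1]
finger_gap: 0.996
```

Run:
```python
from h import *
s=manip.read_state();d=manip.snapshot('wrist');pickle.dump((s,d),open('w1.pkl','wb'))
print(s['t'],np.round(s['position'],1),np.round(s['ft_force'],2),np.round(s['q'],2));print(d['vfov'],np.round(d['T_tool_cam'],2).tolist())
cv2.imwrite('pics/w1.png',cv2.cvtColor(d['img'],cv2.COLOR_RGB2BGR))
```

```text
1.6 [523.6  74.1 200.1] [-0.17  0.14  0.06] [-0.31  0.41  0.07  1.89 -0.04  0.85  1.34]
62.06548755535983 [[0.0, -0.95, -0.32, 83.81], [1.0, -0.0, 0.0, 0.75], [-0.0, -0.32, 0.95, -143.41], [0.0, 0.0, 0.0, 1.0]]
```

View pics/w1.png

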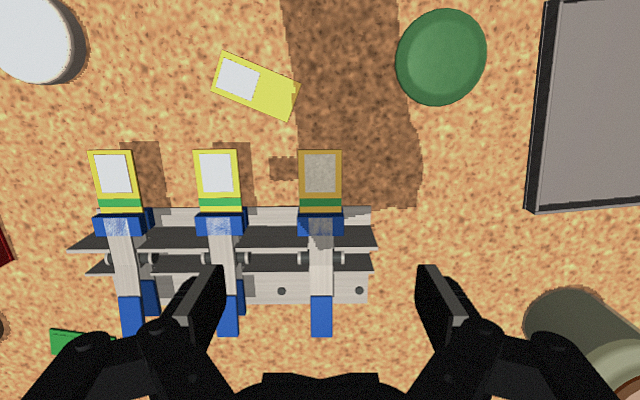

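The wrist view shows all three cards. Their front edges are at row ~151, columns 299–341 (left slot), 194–239 (middle) and 88–131 (right). The jaw fronts are at row ~212 and the spare card is clear at (255,87).

Run:
```python
from h import *
s,d=pickle.load(open('w1.pkl','rb'));T=wristT(s,d)
for nm,p,z in [('L',[(299,151),(341,150),(299,211),(343,211)],46),('M',[(194,150),(239,150),(197,212),(243,212)],46),('R',[(88,152),(131,150),(99,212),(143,211)],46),('handleEnd',[(310,336),(331,336),(218,336),(239,336),(120,336),(142,335)],71),('rackbase',[(368,304),(372,207)],3),('tray',[(549,0),(527,212)],22)]:
    print(nm,np.round(onz(d,p,z,T),1).tolist())
```

```text
L [[495.9, 56.4], [495.5, 94.3], [553.7, 54.3], [554.4, 96.5]]
M [[493.6, -38.1], [494.1, 2.4], [553.3, -43.5], [554.0, 0.6]]
R [[494.0, -133.8], [492.7, -94.7], [551.9, -137.2], [551.5, -95.0]]
handleEnd [[679.2, 62.5], [679.5, 83.7], [677.7, -30.2], [678.1, -9.1], [676.1, -128.8], [675.2, -106.4]]
rackbase [[692.1, 130.6], [566.7, 131.0]]
tray [[375.0, 271.0], [567.5, 288.4]]
```

Emit:
{"method": "arm_command", "body": {
  "targets": [
    [-0.2,0.12,4,0,0,0,0],
    [-0.2,0.12,8,0,0,0,0],
    [-0.2,0.12,12,0,0,0,0],
    [-0.2,0.12,16,0,0,0,0],
    [-0.2,0.12,17.3,0,0,0,0],
    [-0.2,0.12,17.3,0,0,0,0],
    [-0.2,0.12,17.3,0,0,0,0],
    [-0.2,0.12,17.3,0,0,0,0]
  ],
  "newtons": 25
}}

```text
t: 2.45
position: [526.2, 76.5, 29.1]
tool_rot: [[-1.0, 0.013, 0.002], [0.013, 1.0, -0.0], [-0.002, -0.0, -1.0]]
ft_force: [-0.8, 0.3, 0.0]
finger_gap: 1.0
```

Emit:
{"method": "arm_command", "body": {
  "targets": [
    [0,-0.11,0.4,0,0,0,0],
    [0,-0.11,0.4,0,0,0,0],
    [0,-0.11,0.4,0,0,0,0.3],
    [0,-0.11,0.4,0,0,0,0.4],
    [0,-0.11,0.4,0,0,0,0.6],
    [0,-0.11,0.4,0,0,0,0.8],
    [0,-0.11,0.4,0,0,0,1],
    [0,-0.11,0.4,0,0,0,1],
    [0,-0.11,0.4,0,0,0,1]
  ]
}}

```text
t: 3.35
position: [526.2, 75.4, 25.1]
tool_rot: [[-1.0, 0.013, 0.002], [0.013, 1.0, -0.0], [-0.002, -0.0, -1.0]]
ft_force: [0.3, -0.1, 1.1]
finger_gap: 0.459
```

```bash
cat > st.py <<'E'
from h import *
s=manip.read_state();print(round(s['t'],2),np.round(s['position'],2),'F',np.round(s['ft_force'],2),'gap',round(s['finger_gap'],3),'M',np.round(s['wrist_torque'],2))
E
python3 st.py
```

```text
3.35 [526.22  75.45  25.14] F [ 0.33 -0.13  1.08] gap 0.459 M [0.11 0.04 0.03]
```

Emit:
{"method": "arm_command", "body": {
  "targets": [
    [0.03,0,0,0,0,0,1],
    [0.06,0,0,0,0,0,1],
    [0.1,0,0,0,0,0,1],
    [0.1,0,0,0,0,0,1]
  ]
}}

```text
t: 3.75
position: [525.2, 75.4, 25.2]
tool_rot: [[-1.0, 0.013, 0.002], [0.013, 1.0, -0.0], [-0.002, -0.0, -1.0]]
ft_force: [0.0, 0.2, 1.3]
finger_gap: 0.462
```

Emit:
{"method": "arm_command", "body": {
  "targets": [
    [0.03,0,0,0,0,0,1],
    [0.06,0,0,0,0,0,1],
    [0.08,0,0,0,0,0,1],
    [0.08,0,0,0,0,0,1]
  ]
}}

```text
t: 4.15
position: [524.4, 75.5, 25.1]
tool_rot: [[-1.0, 0.013, 0.002], [0.013, 1.0, -0.0], [-0.002, -0.0, -1.0]]
ft_force: [0.0, -0.3, 0.6]
finger_gap: 0.46
```

Emit:
{"method": "arm_command", "body": {
  "targets": [
    [0.03,0,0,0,0,0,1],
    [0.06,0,0,0,0,0,1],
    [0.08,0,0,0,0,0,1],
    [0.08,0,0,0,0,0,1]
  ]
}}

```text
t: 4.55
position: [523.5, 75.5, 25.1]
tool_rot: [[-1.0, 0.013, 0.002], [0.013, 1.0, -0.0], [-0.002, -0.0, -1.0]]
ft_force: [-0.2, 0.1, 0.3]
finger_gap: 0.461
```

Emit:
{"method": "arm_command", "body": {
  "targets": [
    [0.03,0,0,0,0,0,1],
    [0.06,0,0,0,0,0,1],
    [0.08,0,0,0,0,0,1],
    [0.08,0,0,0,0,0,1]
  ]
}}

```text
t: 4.95
position: [522.7, 75.5, 25.1]
tool_rot: [[-1.0, 0.013, 0.002], [0.013, 1.0, -0.0], [-0.002, -0.0, -1.0]]
ft_force: [0.3, 0.6, 0.6]
finger_gap: 0.461
```

Emit:
{"method": "arm_command", "body": {
  "targets": [
    [0.03,0,0,0,0,0,1],
    [0.06,0,0,0,0,0,1],
    [0.08,0,0,0,0,0,1],
    [0.08,0,0,0,0,0,1]
  ]
}}

```text
t: 5.35
position: [521.9, 75.5, 25.2]
tool_rot: [[-1.0, 0.013, 0.002], [0.013, 1.0, -0.0], [-0.002, -0.0, -1.0]]
ft_force: [1.9, 0.3, -0.4]
finger_gap: 0.462
```

Emit:
{"method": "arm_command", "body": {
  "targets": [
    [0.02,0,0,0,0,0,1],
    [0.03,0,0,0,0,0,1],
    [0.03,0,0,0,0,0,1]
  ]
}}

```text
t: 5.65
position: [521.8, 75.5, 25.2]
tool_rot: [[-1.0, 0.013, 0.002], [0.013, 1.0, -0.0], [-0.002, 0.0, -1.0]]
ft_force: [3.4, 0.3, -0.0]
finger_gap: 0.461
```

Emit:
{"method": "arm_command", "body": {
  "targets": [
    [0.03,0,0,0,0,0,1],
    [0.04,0,0,0,0,0,1],
    [0.04,0,0,0,0,0,1]
  ]
}}

```text
t: 5.95
position: [521.8, 75.5, 25.3]
tool_rot: [[-1.0, 0.013, 0.003], [0.013, 1.0, 0.0], [-0.003, 0.0, -1.0]]
ft_force: [5.2, -0.0, 0.5]
finger_gap: 0.455
```

```bash
python3 st.py
```

```text
5.95 [521.75  75.5   25.31] F [ 5.21 -0.04  0.49] gap 0.455 M [-0.17 -1.04  0.07]
```

Emit:
{"method": "arm_command", "body": {
  "targets": [
    [-0.02,0,0,0,0,0,0.9],
    [-0.02,0,0,0,0,0,0.3],
    [-0.02,0,0,0,0,0,0],
    [-0.02,0,0,0,0,0,0],
    [-0.02,0,0,0,0,0,0],
    [-0.02,0,0,0,0,0,0],
    [-0.1,0,-2,0,0,0,0],
    [-0.2,0,-6,0,0,0,0],
    [-0.3,-4.5,-6,0,0,0,0],
    [-0.35,-9.45,-6,0,0,0,0]
  ]
}}

```text
t: 6.95
position: [524.6, -18.5, 86.4]
tool_rot: [[-1.0, 0.009, 0.005], [0.009, 1.0, 0.001], [-0.005, 0.001, -1.0]]
ft_force: [1.2, -0.6, -0.6]
finger_gap: 1.001
```

Emit:
{"method": "arm_command", "body": {
  "targets": [
    [0,-0.05,3,0,0,0,0],
    [0,-0.05,6,0,0,0,0],
    [0,-0.05,6.1,0,0,0,0],
    [0,-0.05,6.1,0,0,0,0],
    [0,-0.05,6.1,0,0,0,0]
  ]
}}

```text
t: 7.45
position: [525.5, -18.7, 26.6]
tool_rot: [[-1.0, 0.009, 0.006], [0.009, 1.0, 0.001], [-0.006, 0.001, -1.0]]
ft_force: [-0.3, -0.4, 0.1]
finger_gap: 1.004
```

Emit:
{"method": "arm_command", "body": {
  "targets": [
    [0.1,-0.03,0.15,0,0.005,-0.004,0],
    [0.1,-0.03,0.15,0,0.005,-0.004,0.3],
    [0.1,-0.03,0.15,0,0.005,-0.004,0.5],
    [0.1,-0.03,0.15,0,0.005,-0.004,0.7],
    [0.1,-0.03,0.15,0,0.005,-0.004,1],
    [0.1,-0.03,0.15,0,0.005,-0.004,1],
    [0.1,-0.03,0.15,0,0.005,-0.004,1]
  ]
}}

```text
t: 8.15
position: [524.5, -18.9, 25.1]
tool_rot: [[-1.0, 0.005, 0.001], [0.005, 1.0, 0.001], [-0.001, 0.001, -1.0]]
ft_force: [0.3, 0.9, 2.2]
finger_gap: 0.458
```

Emit:
{"method": "arm_command", "body": {
  "targets": [
    [0.03,0,0,0,0,0,1],
    [0.06,0,0,0,0,0,1],
    [0.08,0,0,0,0,0,1],
    [0.08,0,0,0,0,0,1]
  ]
}}

```text
t: 8.55
position: [523.8, -19.0, 25.1]
tool_rot: [[-1.0, 0.005, 0.001], [0.005, 1.0, 0.001], [-0.001, 0.001, -1.0]]
ft_force: [0.5, 0.2, 1.1]
finger_gap: 0.462
```

Emit:
{"method": "arm_command", "body": {
  "targets": [
    [0.03,0,0,0,0,0,1],
    [0.06,0,0,0,0,0,1],
    [0.08,0,0,0,0,0,1],
    [0.08,0,0,0,0,0,1]
  ]
}}

```text
t: 8.95
position: [522.9, -19.0, 25.1]
tool_rot: [[-1.0, 0.005, 0.001], [0.005, 1.0, 0.001], [-0.001, 0.001, -1.0]]
ft_force: [-0.3, -0.1, 0.3]
finger_gap: 0.462
```

Emit:
{"method": "arm_command", "body": {
  "targets": [
    [0.03,0,0,0,0,0,1],
    [0.06,0,0,0,0,0,1],
    [0.06,0,0,0,0,0,1]
  ]
}}

```text
t: 9.25
position: [522.2, -19.0, 25.1]
tool_rot: [[-1.0, 0.005, 0.001], [0.005, 1.0, 0.001], [-0.001, 0.001, -1.0]]
ft_force: [0.3, 0.4, 1.4]
finger_gap: 0.459
```

Emit:
{"method": "arm_command", "body": {
  "targets": [
    [0.03,0,0,0,0,0,1],
    [0.06,0,0,0,0,0,1],
    [0.06,0,0,0,0,0,1]
  ]
}}

```text
t: 9.55
position: [521.8, -19.0, 25.2]
tool_rot: [[-1.0, 0.005, 0.002], [0.005, 1.0, 0.001], [-0.002, 0.001, -1.0]]
ft_force: [1.9, -1.3, -0.4]
finger_gap: 0.454
```

Emit:
{"method": "arm_command", "body": {
  "targets": [
    [0.02,0,0,0,0,0,1],
    [0.03,0,0,0,0,0,1],
    [0.03,0,0,0,0,0,1]
  ]
}}

```text
t: 9.85
position: [521.5, -19.0, 25.2]
tool_rot: [[-1.0, 0.005, 0.002], [0.005, 1.0, 0.001], [-0.002, 0.001, -1.0]]
ft_force: [2.9, -0.2, 0.4]
finger_gap: 0.462
```

Emit:
{"method": "arm_command", "body": {
  "targets": [
    [0.03,0,0,0,0,0,1],
    [0.04,0,0,0,0,0,1],
    [0.04,0,0,0,0,0,1]
  ]
}}

```text
t: 10.15
position: [521.1, -19.1, 25.2]
tool_rot: [[-1.0, 0.005, 0.002], [0.005, 1.0, 0.001], [-0.002, 0.001, -1.0]]
ft_force: [3.3, -0.5, -0.0]
finger_gap: 0.455
```

Emit:
{"method": "arm_command", "body": {
  "targets": [
    [0.03,0,0,0,0,0,1],
    [0.06,0,0,0,0,0,1],
    [0.08,0,0,0,0,0,1],
    [0.08,0,0,0,0,0,1]
  ]
}}

```text
t: 10.55
position: [520.2, -19.0, 25.2]
tool_rot: [[-1.0, 0.005, 0.002], [0.005, 1.0, 0.001], [-0.002, 0.001, -1.0]]
ft_force: [2.3, -1.1, 0.1]
finger_gap: 0.457
```

```bash
python3 st.py
```

```text
10.55 [520.24 -19.03  25.16] F [ 2.34 -1.14  0.06] gap 0.457 M [-0.13 -0.44 -0.07]
```

The left clip held 5.2 N without moving, so it is good. The middle card slides at about 2.3–3.3 N, so its clip is the weak one. I'll regrip the card nearer the fingertips, so it can be laid low in the tray, and then draw it out.

Emit:
{"method": "arm_command", "body": {
  "targets": [
    [-0.02,0,0,0,0,0,0.4],
    [-0.02,0,0,0,0,0,0.3],
    [-0.02,0,-0.5,0,0,0,0.3],
    [-0.02,0,-1.0,0,0,0,0.3],
    [-0.02,0,-1.0,0,0,0,0.6],
    [-0.02,0,-1.0,0,0,0,1],
    [-0.02,0,-1.0,0,0,0,1],
    [-0.02,0,-1.0,0,0,0,1]
  ]
}}

```text
t: 11.35
position: [520.6, -19.1, 35.2]
tool_rot: [[-1.0, 0.005, 0.002], [0.005, 1.0, 0.001], [-0.002, 0.001, -1.0]]
ft_force: [1.8, 0.1, 1.2]
finger_gap: 0.456
```

Emit:
{"method": "arm_command", "body": {
  "targets": [
    [0.3,0,0,0,0,0,1],
    [0.6,0,0,0,0,0,1],
    [1,0,0,0,0,0,1],
    [1.4,0,0,0,0,0,1],
    [1.8,0,0,0,0,0,1],
    [2.2,0,0,0,0,0,1],
    [2.6,0,0,0,0,0,1],
    [3.0,0,0,0,0,0,1],
    [3.2,0,0,0,0,0,1],
    [3.2,0,0,0,0,0,1]
  ]
}}

```text
t: 12.35
position: [488.2, -18.9, 35.1]
tool_rot: [[-1.0, 0.005, 0.002], [0.005, 1.0, 0.001], [-0.002, 0.001, -1.0]]
ft_force: [-0.9, -0.3, -1.1]
finger_gap: 0.454
```

```bash
python3 st.py
python3 - <<'E'
from h import *
s=manip.read_state();d=manip.snapshot('wrist');pickle.dump((s,d),open('w2.pkl','wb'))
cv2.imwrite('pics/w2.png',cv2.cvtColor(d['img'],cv2.COLOR_RGB2BGR))
E
```

```text
12.35 [488.24 -18.94  35.07] F [-0.87 -0.28 -1.07] gap 0.454 M [-0.01 -0.03  0.03]
```

View pics/w2.png

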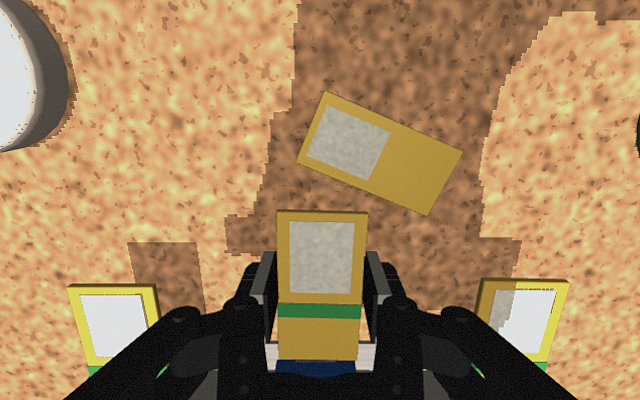

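The card is free of the clip and level in the fingers at (322,285). The left and right cards are still in place at row ~282, and the spare card is untouched.

Emit:
{"method": "arm_command", "body": {
  "targets": [
    [0.3,0,-4,0,0,0,1],
    [0.5,0,-8,0,0,0,1],
    [1,4,-9,0,0,0,1],
    [1.5,8,-9,0,0,0,1],
    [2,12.5,-9,0,0,-0.02,1],
    [2.5,17,-9,0,0,-0.05,1],
    [3,21.5,-9,0,0,-0.08,1],
    [3.4,26,-9,0,0,-0.08,1],
    [3.5,30.5,-9,0,0,-0.08,1],
    [3.5,35,-9,0,0,-0.08,1]
  ]
}}

```text
t: 13.4
position: [454.7, 333.2, 125.4]
tool_rot: [[-0.997, -0.075, 0.002], [-0.075, 0.997, 0.001], [-0.002, 0.001, -1.0]]
ft_force: [1.0, -0.6, -0.3]
finger_gap: 0.455
```

Emit:
{"method": "arm_command", "body": {
  "targets": [
    [0,2.4,0,0,0,0,1],
    [0,2.4,0,0,0,0,1],
    [0,2.4,0,0,0,0,1]
  ]
}}

```text
t: 13.7
position: [452.7, 357.1, 125.1]
tool_rot: [[-0.997, -0.076, 0.002], [-0.076, 0.997, 0.0], [-0.002, 0.0, -1.0]]
ft_force: [-0.1, -1.3, 0.6]
finger_gap: 0.454
```

```bash
python3 st.py
python3 - <<'E'
from h import *
s=manip.read_state();print(np.round(s['tool_rot'],3).tolist())
d=manip.snapshot('wrist');pickle.dump((s,d),open('w3.pkl','wb'))
cv2.imwrite('pics/w3.png',cv2.cvtColor(d['img'],cv2.COLOR_RGB2BGR))
E
```

```text
13.7 [452.7  357.09 125.12] F [-0.07 -1.27  0.63] gap 0.454 M [-0.02  0.06 -0.04]
[[-0.997, -0.076, 0.002], [-0.076, 0.997, 0.0], [-0.002, 0.0, -1.0]]
```

View pics/w3.png

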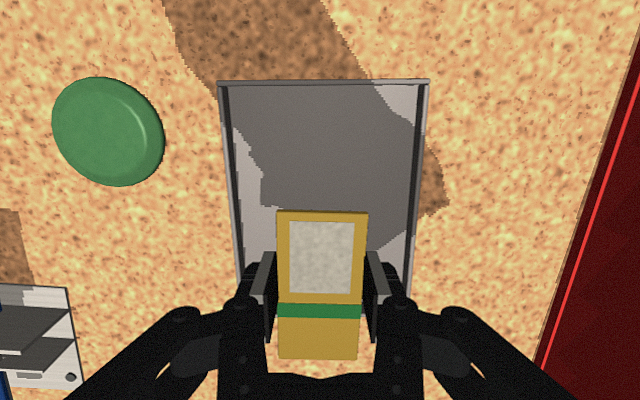

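The card is over the tray and aligned with it. The tray's near rim is at row 82, from column 218 to 429.

Run:
```python
from h import *
s,d=pickle.load(open('w3.pkl','rb'));T=wristT(s,d)
print(np.round(onz(d,[(218,82),(429,81)],22,T),1).tolist())
print('cardcorners',np.round(onz(d,[(277,211),(368,213),(278,359),(358,359)],135,T),1).tolist())
```

```text
[[373.0, 280.5], [361.1, 427.4]]
cardcorners [[421.7, 337.1], [419.7, 376.2], [502.3, 340.3], [499.2, 380.9]]
```

Emit:
{"method": "arm_command", "body": {
  "targets": [
    [-0.3,0.3,4,0,0,0,1],
    [-0.3,0.3,8,0,0,0,1],
    [-0.3,0.3,10.5,0,0,0,1],
    [-0.3,0.3,10.5,0,0,0,1],
    [-0.3,0.3,10.5,0,0,0,1]
  ]
}}

```text
t: 14.25
position: [456.5, 358.7, 20.9]
tool_rot: [[-0.997, -0.073, 0.002], [-0.073, 0.997, -0.0], [-0.002, -0.001, -1.0]]
ft_force: [0.4, -0.6, 0.1]
finger_gap: 0.46
```

Emit:
{"method": "arm_command", "body": {
  "targets": [
    [0,0,0.8,0,0,0,1],
    [0,0,1.4,0,0,0,1],
    [0,0,1.4,0,0,0,1],
    [0,0,1.4,0,0,0,1]
  ]
}}

```text
t: 14.65
position: [456.6, 358.7, 7.2]
tool_rot: [[-0.997, -0.074, 0.002], [-0.074, 0.997, -0.0], [-0.002, -0.0, -1.0]]
ft_force: [0.4, 1.0, -0.0]
finger_gap: 0.458
```

```bash
python3 st.py
```

```text
14.65 [456.64 358.72   7.18] F [ 0.39  1.01 -0.04] gap 0.458 M [-0.02 -0.07  0.01]
```

Emit:
{"method": "arm_command", "body": {
  "targets": [
    [0,0,0,0,0,0,0.5],
    [0,0,0,0,0,0,0.4],
    [0,0,0,0,0,0,0.3],
    [0,0,0,0,0,0,0.3],
    [0,0,-1,0,0,0,0.3],
    [0,0,-3,0,0,0,0.3],
    [0,0,-7,0,0,0,0.3],
    [0,0,-12,0,0,0,0.2],
    [0,0,-15,0,0,0,0],
    [0,0,-15,0,0,0,0]
  ]
}}

```text
t: 15.65
position: [457.9, 360.0, 162.3]
tool_rot: [[-0.997, -0.073, 0.007], [-0.073, 0.997, 0.005], [-0.008, 0.004, -1.0]]
ft_force: [0.6, -0.3, -0.3]
finger_gap: 1.004
```

```bash
python3 st.py
python3 - <<'E'
from h import *
s=manip.read_state()
d=manip.snapshot('wrist');pickle.dump((s,d),open('w4.pkl','wb'))
cv2.imwrite('pics/w4.png',cv2.cvtColor(d['img'],cv2.COLOR_RGB2BGR))
E
```

```text
15.65 [457.9  359.99 162.29] F [ 0.6  -0.3  -0.26] gap 1.004 M [ 0.04 -0.09  0.04]
```

View pics/w4.png

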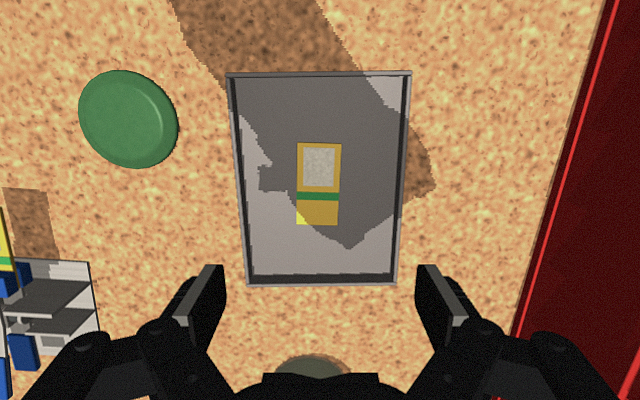

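The card lies flat in the tray at (319,183). Next I locate the middle clip's handle and the rear plate.

Run:
```python
from h import *
s,d=pickle.load(open('w1.pkl','rb'));T=wristT(s,d)
c=d['img'][200:345,60:385];cv2.imwrite('pics/w1z.png',cv2.cvtColor(cv2.resize(c,None,fx=2.4,fy=2.4,interpolation=cv2.INTER_CUBIC),cv2.COLOR_RGB2BGR))
t=pickle.load(open('v0.pkl','rb'))['top']
print('tamper base',np.round(onz(t,[(461,160)],20),0),np.round(onz(t,[(155,152)],140),0))
```

```text
tamper base [[ 715. -360.]] [[712. 355.]]
```

View pics/w1z.png

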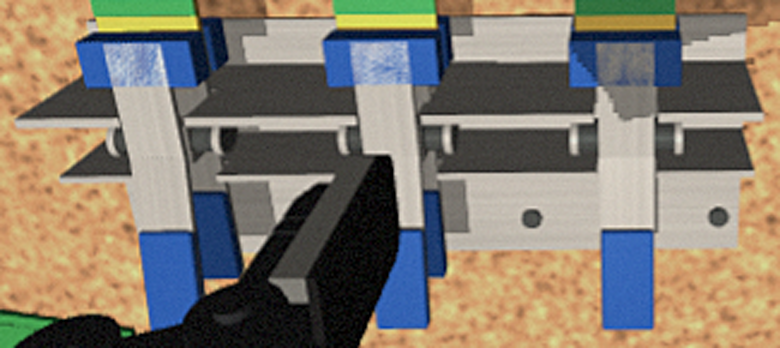

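Run:
```python
from h import *
s,d=pickle.load(open('w1.pkl','rb'));T=wristT(s,d)
print('front back-face',np.round(onz(d,[(258,250.5)],56,T),1),'rear back-face',np.round(onz(d,[(258,272.5)],42,T),1))
print('blue handle start (top z?)',np.round(onz(d,[(228,295.5)],60,T),1), np.round(onz(d,[(228,336)],71,T),1))
```

```text
front back-face [[590.1  14. ]] rear back-face [[622.9   9.1]]
blue handle start (top z?) [[637.8 -18.9]] [[677.9 -20.1]]
```

Emit:
{"method": "arm_command", "body": {
  "targets": [
    [-2,-5,0,0,0,0,0],
    [-4,-10,0,0,0,0,0],
    [-6,-15,0,0,0,0.03,0],
    [-8,-20,0,0.005,0.007,0.06,0],
    [-10,-25,0,0.005,0.007,0.087,0],
    [-12,-30,0,0.005,0.007,0.087,0],
    [-14,-35,0,0.005,0.007,0.087,0],
    [-16,-39.3,0,0.005,0.007,0.087,0],
    [-16,-39.3,0,0.005,0.007,0.087,0],
    [-16,-39.3,0,0.005,0.007,0.087,0]
  ],
  "newtons": 60
}}

```text
t: 16.7
position: [645.8, -25.6, 158.8]
tool_rot: [[-1.0, 0.019, -0.003], [0.019, 1.0, -0.004], [0.003, -0.005, -1.0]]
ft_force: [0.4, 1.2, -0.3]
finger_gap: 1.001
```

```bash
python3 st.py
python3 - <<'E'
from h import *
s=manip.read_state();print(np.round(s['tool_rot'],3).tolist())
d=manip.snapshot('wrist');pickle.dump((s,d),open('w5.pkl','wb'))
cv2.imwrite('pics/w5.png',cv2.cvtColor(d['img'],cv2.COLOR_RGB2BGR))
E
```

```text
16.7 [645.82 -25.55 158.78] F [ 0.42  1.16 -0.34] gap 1.001 M [-0.    0.07 -0.05]
[[-1.0, 0.019, -0.003], [0.019, 1.0, -0.004], [0.003, -0.005, -1.0]]
```

View pics/w5.png

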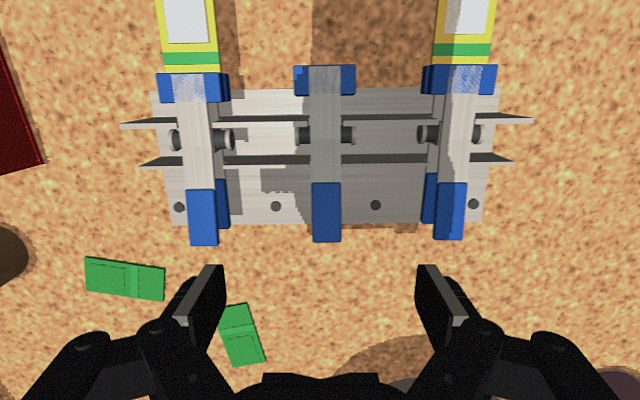

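The middle clip is parked with its handles at columns 312–341, ending at row 242. The two good clips still hold their cards.

Run:
```python
from h import *
s,d=pickle.load(open('w5.pkl','rb'));T=wristT(s,d)
print(np.round(onz(d,[(312,242),(341,241)],71,T),1).tolist(),np.round(onz(d,[(312,183),(340,183)],58,T),1).tolist(),np.round(onz(d,[(294,66),(355,66)],60,T),1).tolist(),'rear',np.round(onz(d,[(380,160)],42,T),1))
```

```text
[[676.1, -31.8], [675.6, -9.5]] [[632.6, -31.0], [633.0, -9.6]] [[549.4, -40.9], [550.2, 0.4]] rear [[619.2  23.1]]
```

Emit:
{"method": "arm_command", "body": {
  "targets": [
    [0,0.55,2,-0.004,-0.003,-0.005,0],
    [0,0.55,5,-0.004,-0.003,-0.005,0],
    [0,0.55,8,-0.004,-0.003,-0.005,0],
    [0,0.55,10,-0.004,-0.003,-0.005,0],
    [0,0.55,10,-0.004,-0.003,-0.005,0]
  ]
}}

```text
t: 17.25
position: [642.6, -16.3, 55.8]
tool_rot: [[-1.0, 0.01, -0.006], [0.01, 1.0, 0.001], [0.006, 0.001, -1.0]]
ft_force: [-0.8, -0.3, -0.5]
finger_gap: 1.0
```

Emit:
{"method": "arm_command", "body": {
  "targets": [
    [-0.3,-0.42,1,0,-0.006,0.003,0],
    [-0.3,-0.42,2,0,-0.006,0.003,0],
    [-0.3,-0.42,2.8,0,-0.006,0.003,0],
    [-0.3,-0.42,2.8,0,-0.006,0.003,0],
    [-0.3,-0.42,2.8,0,-0.006,0.003,0]
  ]
}}

```text
t: 17.75
position: [645.5, -20.5, 27.9]
tool_rot: [[-1.0, 0.013, 0.0], [0.013, 1.0, 0.001], [-0.0, 0.001, -1.0]]
ft_force: [-0.0, -0.1, 0.2]
finger_gap: 0.999
```

Emit:
{"method": "arm_command", "body": {
  "targets": [
    [0,0,0.25,0,0,0,0.3],
    [0,0,0.25,0,0,0,0.5],
    [0,0,0.25,0,0,0,0.7],
    [0,0,0.25,0,0,0,0.8],
    [0,0,0.25,0,0,0,1],
    [0,0,0.25,0,0,0,1],
    [0,0,0.25,0,0,0,1],
    [0,0,0.25,0,0,0,1],
    [0,0,0.25,0,0,0,1]
  ]
}}

```text
t: 18.65
position: [645.6, -20.5, 25.7]
tool_rot: [[-1.0, 0.013, 0.001], [0.013, 1.0, 0.001], [-0.001, 0.001, -1.0]]
ft_force: [-1.7, 1.1, 5.3]
finger_gap: 0.238
```

```bash
python3 st.py
```

```text
18.65 [645.65 -20.45  25.66] F [-1.68  1.06  5.25] gap 0.238 M [ 0.08  0.39 -0.05]
```

Emit:
{"method": "arm_command", "body": {
  "targets": [
    [-0.06,0,0,0,0,0,1],
    [-0.06,0,-0.7,0,0,0,1],
    [-0.06,0,-1.5,0,0,0,1],
    [-0.06,0,-2.5,0,0,0,1],
    [-0.06,0,-4,0,0,0,1],
    [-0.06,0,-6,0,0,0,1],
    [-0.06,0,-8,0,0,0,1],
    [-0.06,0,-10,0,0,0,1],
    [-0.06,0,-11,0,0,0,1],
    [-0.06,0,-11,0,0,0,1]
  ]
}}

```text
t: 19.65
position: [646.9, -20.6, 137.6]
tool_rot: [[-1.0, 0.013, 0.003], [0.013, 1.0, 0.001], [-0.003, 0.001, -1.0]]
ft_force: [0.2, -0.4, -1.5]
finger_gap: 0.237
```

```bash
python3 st.py
python3 - <<'E'
from h import *
s=manip.read_state();print(np.round(s['tool_rot'],3).tolist())
d=manip.snapshot('wrist');pickle.dump((s,d),open('w6.pkl','wb'))
cv2.imwrite('pics/w6.png',cv2.cvtColor(d['img'],cv2.COLOR_RGB2BGR))
E
```

```text
19.65 [646.92 -20.63 137.59] F [ 0.24 -0.42 -1.49] gap 0.237 M [ 0.06 -0.07 -0.01]
[[-1.0, 0.013, 0.003], [0.013, 1.0, 0.001], [-0.003, 0.001, -1.0]]
```

View pics/w6.png

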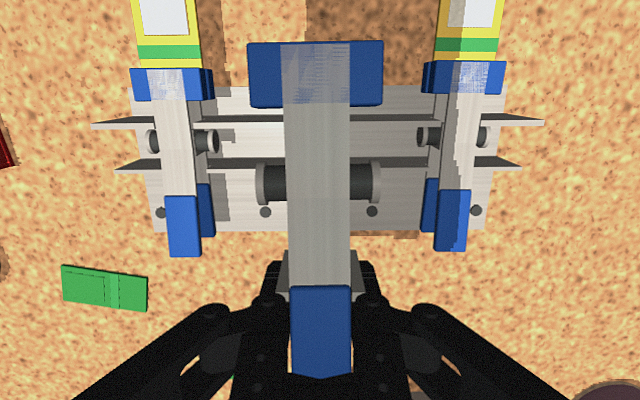

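The weak clip is lifted level in the fingers. The good clips on both sides still hold their cards. Next is the carry to the tub.

Emit:
{"method": "arm_command", "body": {
  "targets": [
    [0.5,-2,0,0,0,0,1],
    [1.5,-6,0,0,0,0,1],
    [2.5,-10,0,0,0,0,1],
    [3.5,-14,0,0,0,0,1],
    [4.5,-18,0,0,0,-0.02,1],
    [5.5,-22,0,0,0,-0.04,1],
    [6.5,-26,0,0,0,-0.06,1],
    [7.6,-30,0,0,0,-0.085,1],
    [8.5,-33.7,0,0,0,-0.085,1],
    [8.5,-33.7,0,0,0,-0.085,1]
  ]
}}

```text
t: 20.7
position: [553.6, -362.3, 134.5]
tool_rot: [[-0.998, -0.065, -0.001], [-0.065, 0.998, -0.001], [0.001, -0.001, -1.0]]
ft_force: [-0.3, -0.5, -0.9]
finger_gap: 0.238
```

Emit:
{"method": "arm_command", "body": {
  "targets": [
    [0,0,0,0,0,0,1],
    [0,0,0,0,0,0,1]
  ]
}}

```text
t: 20.9
position: [553.0, -362.2, 133.4]
tool_rot: [[-0.998, -0.065, -0.002], [-0.065, 0.998, -0.0], [0.002, -0.0, -1.0]]
ft_force: [0.3, 1.1, -0.7]
finger_gap: 0.239
```

```bash
python3 st.py
python3 - <<'E'
from h import *
s=manip.read_state();print(np.round(s['tool_rot'],3).tolist())
d=manip.snapshot('wrist');pickle.dump((s,d),open('w7.pkl','wb'))
cv2.imwrite('pics/w7.png',cv2.cvtColor(d['img'],cv2.COLOR_RGB2BGR))
E
```

```text
20.9 [ 552.96 -362.16  133.45] F [ 0.27  1.12 -0.68] gap 0.239 M [ 0.01 -0.03 -0.  ]
[[-0.998, -0.065, -0.002], [-0.065, 0.998, -0.0], [0.002, -0.0, -1.0]]
```

View pics/w7.png

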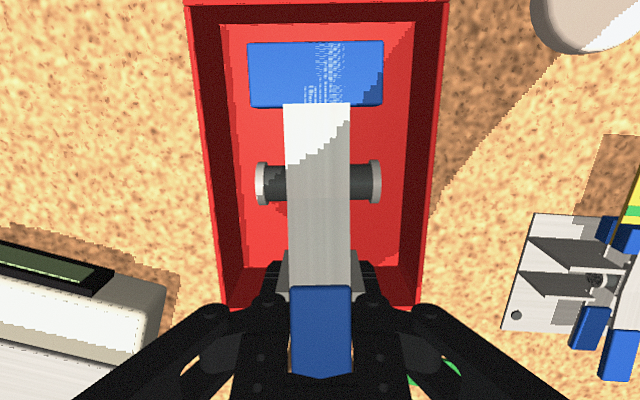

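The clip is over the tub, aligned with it and centred between its side walls. The rim runs from about (186,5)–(447,2) at the near end to (230,306)–(415,308) at the far end.

Run:
```python
from h import *
s,d=pickle.load(open('w7.pkl','rb'));T=wristT(s,d)
P=onz(d,[(186,5),(447,2),(227,307),(418,307)],65,T);print(np.round(P,1).tolist(),P.mean(0))
```

```text
[[431.9, -444.5], [420.9, -298.6], [632.6, -426.6], [623.3, -282.3]] [ 527.18011584 -362.99963648]
```

Emit:
{"method": "arm_command", "body": {
  "targets": [
    [-0.4,0,3,0,0,0,1],
    [-0.4,0,6,0,0,0,1],
    [-0.4,0,9,0,0,0,1],
    [-0.4,0,10.8,0,0,0,1],
    [-0.4,0,10.8,0,0,0,1],
    [-0.4,0,10.8,0,0,0,1]
  ]
}}

```text
t: 21.55
position: [557.8, -361.2, 26.5]
tool_rot: [[-0.998, -0.066, -0.001], [-0.066, 0.998, -0.0], [0.001, -0.0, -1.0]]
ft_force: [-0.5, 0.3, 0.2]
finger_gap: 0.238
```

Emit:
{"method": "arm_command", "body": {
  "targets": [
    [0,-0.1,1,0,0,0,1],
    [0,-0.1,1.9,0,0,0,1],
    [0,-0.1,1.9,0,0,0,1],
    [0,-0.1,1.9,0,0,0,1]
  ]
}}

```text
t: 21.95
position: [557.8, -362.2, 7.5]
tool_rot: [[-0.998, -0.066, -0.001], [-0.066, 0.998, -0.0], [0.001, -0.0, -1.0]]
ft_force: [0.4, -0.8, -0.8]
finger_gap: 0.242
```

```bash
python3 st.py
```

```text
21.95 [ 557.81 -362.24    7.48] F [ 0.4  -0.76 -0.83] gap 0.242 M [ 0.04 -0.03 -0.  ]
```

Release, opening part way, then rise.

Emit:
{"method": "arm_command", "body": {
  "targets": [
    [0,0,0,0,0,0,0.7],
    [0,0,0,0,0,0,0.55],
    [0,0,0,0,0,0,0.4],
    [0,0,0,0,0,0,0.4],
    [0,0,0,0,0,0,0.4],
    [0,0,-1.5,0,0,0,0.4],
    [0,0,-5,0,0,0,0.4],
    [0,0,-9,0,0,0,0.4],
    [0,0,-13,0,0,0,0.4],
    [0,0,-17,0,0,0,0]
  ]
}}

```text
t: 22.95
position: [557.9, -362.1, 180.4]
tool_rot: [[-0.998, -0.066, -0.001], [-0.066, 0.998, -0.001], [0.001, -0.001, -1.0]]
ft_force: [0.2, -0.8, 0.7]
finger_gap: 0.755
```

Emit:
{"method": "arm_command", "body": {
  "targets": [
    [2,-4,-6,0,0,0,0],
    [4,-8,-6,0,0,0,0],
    [6,-8,-6,0,0,0,0],
    [6,-8,-6,0,0,0,0],
    [6,-8,-6,0,0,0,0]
  ]
}}

```text
t: 23.45
position: [502.9, -446.1, 241.6]
tool_rot: [[-0.998, -0.065, 0.0], [-0.065, 0.998, -0.001], [-0.0, -0.001, -1.0]]
ft_force: [-0.0, 0.4, -0.1]
finger_gap: 0.998
```

```bash
python3 st.py
python3 - <<'E'
from h import *
a=[]
for n in ('top','side'):
    d=manip.snapshot(n);pickle.dump(d,open(n+'9.pkl','wb'));a.append(d['img'])
v=pickle.load(open('v0.pkl','rb'))
t=cv2.resize(a[0][130:310,130:520],None,fx=2,fy=2,interpolation=cv2.INTER_CUBIC)
b=cv2.resize(a[1][90:290,200:470],(0,0),fx=1,fy=1)
c=np.zeros((t.shape[0]+200,t.shape[1],3),np.uint8);c[:t.shape[0]]=t;c[t.shape[0]:,:270]=b
s=manip.read_state();w=manip.snapshot('wrist')['img'];c[t.shape[0]:,300:620]=cv2.resize(w,(320,200),interpolation=cv2.INTER_AREA)
cv2.imwrite('pics/end.png',cv2.cvtColor(c,cv2.COLOR_RGB2BGR));print(c.shape)
E
```

```text
23.45 [ 502.93 -446.08  241.64] F [-0.02  0.45 -0.15] gap 0.998 M [ 0.02 -0.04 -0.02]
(560, 780, 3)
```

View pics/end.png

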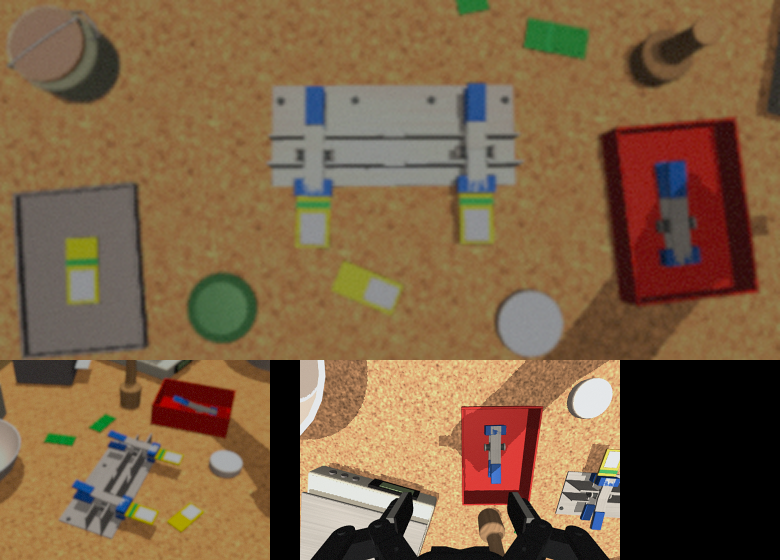

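The end view shows the card flat in the tray and the weak clip in the tub. The left and right clips are parked with their cards, and the bystanders have not moved.

```bash
python3 -c "
from bench import manip
print(manip.hand_in())"
```

```text
the job is handed in; nothing more can be done
None
```

I found the weak clip in the middle slot. Its card now lies flat in the grey tray and the clip is in the red tub. I handed the job in at about 23.5 s of arm time.

- **Tug tests:** The left clip came up against its stop and held 5.2 N without its card moving, so it is good. I stopped short of the 7 N a good clip is rated for, because the weak one slides by 3.5 N. The middle card slid at 2.3–3.3 N. I did not tug the right card, since only one clip is weak.
- **Last checks:** The final top, side and wrist pictures show the card flat in the tray and the clip lying in the tub. The left and right clips are parked with their cards in, and the jar, tamper, lid, weight and spare card look unmoved. The gripper is empty and clear of everything. No check failed or disagreed.
- **Left clip:** It sits about 4 mm nearer the robot, against its stop, because the tug used up its free play. I did not push it back.

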